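Unlock, swing and relock the indexed arm of a bench magnifier

ROBOT

A 6-joint arm with a two-finger parallel gripper is mounted at the origin on a cart in front of the work surface, level with it; the furniture and walls round the work are solid. World frame = base frame: x ahead of the robot, y to its left, z up, the work surface at z = 0. Lengths are in m, angles in degrees, forces in N, time in s.
With the tool pointing down it reaches from about 0.4 to 0.825 m from the base axis. Payload 7 kg.
Tool frame: the origin (TCP) lies midway between the tips of the shut fingers; the grasp point (between the pads) lies 19 mm behind it; z points along the fingers, y is the line along which they close (so a half turn about z gives the same grasp; the last joint's range is limited). The gripper opens to 88 mm and grips with 3 to 60 N. Pads are 19 mm wide; open, the fingers measure 130 mm over their backs; the gripper's body (78 mm by 193 mm) begins 47 mm behind the grasp point.
Start: joints at [16.507, 20.546, 0.682, 0, -70.136, -16.507], TCP at [0.675, -0, 0.202] pointing down, gripper open.
Joint ranges: [-176.03, 176.03], [-82.01, 121.73], [-58.28, 71.71], [-173.87, 95.51], [-174.79, -0.11], [-173.66, 173.66]. Speed limits (degrees/s): [136.94, 136.94, 172.46, 180, 180, 180].

INTERFACE

Orientations are given as a 3x3 rotation matrix whose columns are the frame's x, y, z axes.
In Python, from rig import robot gives the robot as it stands. Calls block until the motion is done:
- robot.goto(position, orientation): joint-space move of the TCP to a pose.
- robot.servo_line(position, ori=None, speed=0.15): straight line of the TCP; ori=None keeps the orientation; speed is the mean speed in m/s.
- robot.movej(angles): joint-space move.
- robot.move_gripper(opening): opening from 0.0 (shut) to 1.0 (fully open); the grip force is fixed at half the most; returns when the fingers have stopped.
- robot.dwell(seconds).
- robot.ik(position, orientation): joint angles nearest the present ones, or None.
- robot.grab_frame(name): name is "scene" or "side" or "wrist"; returns (picture, depth): 420x560x3 uint8, red, green, blue; 420x560 float32, m along the optical axis (not along the pixel's ray), 0 where there is no reading.
- robot.camera_info(name): a dict with "vfov" (degrees; the focal length in pixels is half the picture's height over the tangent of half this angle, whatever the lens; pixels are square), "cx", "cy" (the principal point, pixels), "view" (4x4, takes a point from world to camera coordinates); the wrist camera has in their place "T_tool_cam" (4x4, takes a point from camera to tool coordinates, whose origin is the TCP and whose axes are the flange's). Camera axes: x right, y down, z forward; pixel columns grow to the right and rows downward; lengths in m; the calibration is good to about 2 mm. A picture is of the moment at which its call begins: read the wrist's pose just before it. camera_info takes no time and is no camera call.
A pose or a line that the arm cannot do raises robot.Unreachable and nothing moves.
- robot.job_done(): hands the job in; it is judged then, once.
Readings, each from a call of its own:
- robot.read_t(): time.
- robot.read_qpos(): joint angles.
- robot.read_qvel(): joint speeds.
- robot.read_effort(): joint torques, N m.
- robot.read_position(): TCP position.
- robot.read_tcp_rot(): TCP orientation.
- robot.read_force(): force on the tool from outside, world axes, zero at the start.
- robot.read_ft_torque(): the same for the moment, N m.
- robot.read_grip_width(): opening from 0.0 (shut) to 1.0 (fully open).
- robot.read_finger_force(): force on a finger pad.
Only numpy, scipy, OpenCV 4.12 (cv2) and the standard library are available. Lean on these libraries where they do the work, as an engineer would, in place of code of your own. Each camera call takes 0.05 s, during which the arm holds its last target. There are 200 camera calls.

TASK

The bench magnifier is locked in its middle position by the plunger with the black T-handle. Pull the plunger up and twist it so that it stays out by itself, swing the magnifier over the dotted calibration target, then twist the plunger back so that its pin drops fully home and locks the arm there. Do not shift the target, the part on the other stage, or the tweezers, weights and lens cap lying round the stand.

Things in the scene. Friction and masses are not known exactly. Their poses are not given: they have to be found in the camera images.
- swivel_base: Grey cast base of the swing-arm magnifier, fixed to the table. Origin on the vertical pivot axis at table level; +x points to its rear, +y to its left. Round foot 128 mm across, two legs forward to two round stages. A bracket on the rear-left diagonal, top 70 mm high, carries the locking plunger; the plunger's vertical axis is at (+31.8, +31.8) mm.
- left_stage (a point): Centre of the top of the left round stage, 76 mm across, 18 mm above the table, at (-81, +81) mm from the pivot axis, 115 mm from it.
- right_stage (a point): Centre of the top of the right round stage, 76 mm across, 18 mm above the table, at (-81, -81) mm from the pivot axis.
- swing_arm (a joint): Swing of the arm about the pivot, rad, counter-clockwise from above positive; at 0 (middle) the arm points along the base's -x. The pin locks it at -0.785 (over the left stage), 0 or +0.785 (over the right stage), in holes of a steel index plate 120 mm across, 38 to 50 mm high. Stops at +-0.96. Friction 0.06 N m: it stays where it is left.
- bar_grip (a point): Middle of the arm's bar, 66 mm from the pivot axis: a flat aluminium bar 20 mm wide and 12 mm thick that runs radially, underside 70 mm and top 82 mm above the table, graspable from 23 to 88 mm from the pivot axis. The point is 76 mm high; its x runs along the bar toward the pivot, its y across the bar.
- lens (a point): Centre of the underside of the loupe (black barrel 39 mm across, 36 mm high, held in a ring 50 mm across at the arm's end), on its vertical axis, 115 mm from the pivot axis and 56 mm above the table; its top is 92 mm high.
- plunger_lift (a joint): How far the plunger is pulled up, m: 0 = home, pin 10.5 mm deep in a hole of the index plate; about 0.0105 = pin end resting on the plate; about 0.015 = held in a parking notch; 0.021 = upper stop. A spring pushes it down with 4 N at home and 8 N at the top.
- t_handle (a joint): Twist of the plunger's T-handle, rad, counter-clockwise from above positive. 0: its key is in the deep slot of the sleeve; it can twist only when pulled up 0.017 or more. Notches 2 mm deep at +1.257 and -1.257 (72 degrees either way, use either) hold it up when let go. Stops at +-1.32. Twisted back to 0 (0.3 N m, less if first raised 3 mm) the key falls into the slot and the pin springs down.
- handle (a point): Centre of the black T-handle's bar, 64 mm long, 14 mm thick, 20 mm high: at home its underside is 104 mm, this point 114 mm, its top 124 mm above the table. The point's y runs along the bar, x across; at twist 0 the bar stands crosswise to the line from the pivot. The steel sleeve below is 32 mm across and ends 94 mm above the table.
- pin_end (a point): Lower end of the plunger's pin, 8 mm thick, round-nosed, 39.5 mm above the table at home. The index holes are 9.5 mm wide, 45 mm from the pivot. Let down, the pin centres itself if the arm is within about 0.04 rad of the hole; otherwise it rides on the plate and snaps in when the arm is moved over the hole.
- calibration_target: Calibration target: loose flat black plate 45 x 60 x 9 mm with a white field of dots, lying on one of the two stages (left or right). Origin at the centre of its underside.
- spare_grip: Spare sample grip: small stepped steel block 24 x 26 x 20 mm with two screws on top, lying loose on the other stage. Origin at the centre of its underside.
- stand_post (a point): Point on the near face of the test stand's white upright post, right of and behind the magnifier: fixed, 40 mm square, 560 mm high, at x 0.647 to 0.687, y 0.058 to 0.098 in the robot's frame. The stand's base plate (19 mm high) begins at x 0.64 and spans y 0.015 to 0.32. Keep the robot clear of it, also on the way from the start.
- tweezers: Steel tweezers, 122 mm long, 10 mm high, lying loose on the table left of the base. Bystander.
- weight_large: Brass knob weight, 26 mm across, 30 mm high, standing right of the base. Bystander.
- weight_small: Brass knob weight, 20 mm across, 24 mm high, standing right of the base. Bystander.
- lens_cap: Round black lens cap, 62 mm across, 12 mm high, lying on the table between the two stages, below the middle position of the loupe. Bystander.

How it is judged (in metres and radians):
On the way, in this order (a step that is already met when the one before it is completed fails the run):
1. the plunger stays pulled out by itself: raised by more than 12 mm and twisted by more than 1.0 rad, with no finger on it (value of joint plunger_lift above 0.012 m and (value of joint t_handle above 1 rad or value of joint t_handle below -1 rad) and contact force between the fingers and t_handle below 0.1 N), for 0.2 s.
2. the magnifier has been swung over the calibration target (axes within 25 mm) with the pin still out of its hole (horizontal distance between lens and calibration_target below 0.025 m and value of joint plunger_lift above 0.006 m), for 0.05 s.
At the end, for the whole second after the job is handed in: the magnifier is still, its axis within 25 mm of the target's centre; the plunger is home (within 2.5 mm) in that station's hole, its T-handle within 0.25 rad of straight; target and grip lie within 12 mm, tweezers, weights and lens cap within 20 mm, of where they were (horizontal distance between lens and calibration_target below 0.025 m and value of joint plunger_lift below 0.0025 m and value of joint t_handle between -0.25 and 0.25 rad and velocity of joint swing_arm between -0.05 and 0.05 rad/s and distance of each of calibration_target, spare_grip from where it was at the start of the episode below 0.012 m and distance of each of tweezers, weight_large, weight_small, lens_cap from where it was at the start of the episode below 0.02 m); the robot touches nothing.
It fails at once if the calibration target or the spare grip is shifted by more than 12 mm (distance of any of calibration_target, spare_grip from where it was at the start of the episode above 0.012 m).
It fails at once if the tweezers, a weight or the lens cap is shifted by more than 20 mm (distance of any of tweezers, weight_large, weight_small, lens_cap from where it was at the start of the episode above 0.02 m).
It also fails if it takes over 64 s, if anything falls off the work surface, if the arm or the gripper's body presses on something with over 40 N, if the wrist force passes 120 N, or if a joint passes its speed limit or range.

## Working session

There is one attempt and no reset: what is moved stays moved. The work goes in short steps, each a Python script; the robot and the scene stay as the last script left them, time stands still between calls to the robot, and variables do not carry over. Pictures are saved under pics/ and viewed, at most 10 in all, crops included, and the job is handed in when it is done.

```bash
ls; mkdir -p pics
python3 - <<'E'
from rig import robot
import cv2, numpy as np
for n in ["scene","side","wrist"]:
    im,d=robot.grab_frame(n); cv2.imwrite(f"pics/{n}0.png",im[:,:,::-1]); np.savez(f"pics/{n}0.npz",im=im,d=d)
    c=robot.camera_info(n); print(n,c)
a=[cv2.imread(f"pics/{n}0.png") for n in ["scene","wrist"]]
E
```

```text
pics
scene {'vfov': 43.4475342975779, 'cx': 283.8742003962049, 'cy': 213.67428582710144, 'view': array([[ 0.83419065, -0.55146771, -0.00305462, -0.27638953],
       [-0.35447359, -0.53194322, -0.76901553,  0.42895657],
       [ 0.42246235,  0.64258834, -0.6392228 ,  0.68727379],
       [ 0.        ,  0.        ,  0.        ,  1.        ]])}
side {'vfov': 52.08674343355926, 'cx': 277.640950831894, 'cy': 209.6980102224754, 'view': array([[-9.89749654e-01, -1.40682165e-01,  2.45794955e-02,
         5.90649600e-01],
       [-8.64272526e-02,  4.53020748e-01, -8.87300700e-01,
        -4.64504733e-04],
       [ 1.13692362e-01, -8.80329899e-01, -4.60535901e-01,
         1.12535638e+00],
       [ 0.00000000e+00,  0.00000000e+00,  0.00000000e+00,
         1.00000000e+00]])}
wrist {'vfov': 60.69514838481299, 'cx': 280.1641774223457, 'cy': 199.85869018512585, 'T_tool_cam': array([[-2.10662806e-04, -9.64562475e-01, -2.63854482e-01,
         7.08890011e-02],
       [ 9.99999859e-01, -7.44871547e-05, -5.26105379e-04,
         3.65469904e-04],
       [ 4.87807737e-04, -2.63854555e-01,  9.64562354e-01,
        -1.82435355e-01],
       [ 0.00000000e+00,  0.00000000e+00,  0.00000000e+00,
         1.00000000e+00]])}
```

View pics/scene0.png

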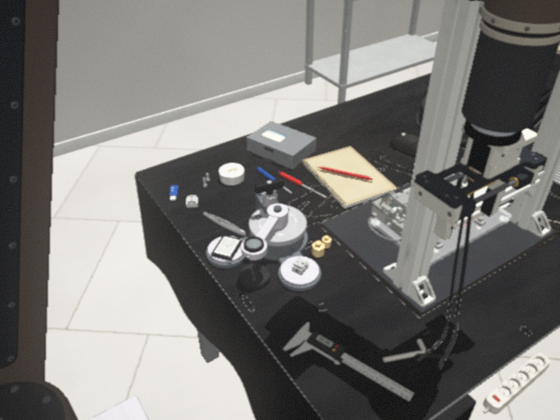

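View pics/side0.png

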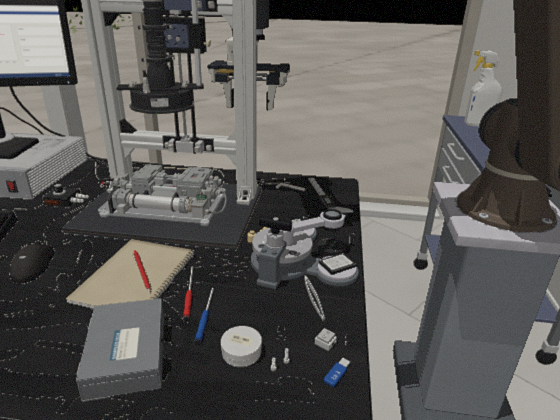

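The scene view shows the target on the stage at about (227,248), the grip stage at (299,270), the loupe at (255,243), the pivot cap at (278,211) and the T-handle at (268,187). In the side view the handle is at (272,224). Next I'll measure these.

```bash
cat > h.py <<'E'
import numpy as np, cv2
def cam(robot,n,shape=(420,560)):
    c=robot.camera_info(n); f=210/np.tan(np.radians(c['vfov']/2))
    T=np.linalg.inv(c['view']) if 'view' in c else None
    if T is None:
        W=np.eye(4);W[:3,:3]=robot.read_tcp_rot();W[:3,3]=robot.read_position(); T=W@c['T_tool_cam']
    return f,c['cx'],c['cy'],T
def ray(C,u,v,z):
    f,cx,cy,T=C; d=T[:3,:3]@np.array([(u-cx)/f,(v-cy)/f,1]); o=T[:3,3]
    return o+d*(z-o[2])/d[2]
def cloud(C,d):
    f,cx,cy,T=C; v,u=np.mgrid[:d.shape[0],:d.shape[1]]
    P=np.stack([(u-cx)/f*d,(v-cy)/f*d,d],-1)@T[:3,:3].T+T[:3,3]; P[d<=0]=np.nan; return P
E
python3 - <<'E'
from rig import robot
from h import *
for n in ["scene","side"]:
    C=cam(robot,n); z=np.load(f"pics/{n}0.npz"); P=cloud(C,z['d'])
    if n=="scene":
        for nm,u,v,h in [("tgtstage",227,248,.02),("gripstage",299,271,.018),("loupe",254,242,.092),("pivot",278,211,.09),("handle",268,187,.124)]: print(nm,ray(C,u,v,h).round(3),P[v,u].round(3))
    else:
        for nm,u,v,h in [("handle",273,223,.124),("tgtstage",338,266,.018),("loupe",334,214,.092)]: print(nm,ray(C,u,v,h).round(3),P[v,u].round(3))
    im=z['im']; r=(slice(150,320),slice(190,370)) if n=="scene" else (slice(190,320),slice(220,400))
    cv2.imwrite(f"pics/{n}_c.png",cv2.resize(im[r][:,:,::-1],None,fx=4,fy=4,interpolation=cv2.INTER_CUBIC)[:600,:720])
    # height histogram & handle band
    m=(P[...,2]>.108)&(P[...,2]<.128)&(P[...,0]>.4)&(P[...,0]<.66)&(P[...,1]>.0)&(P[...,1]<.3)
    Q=P[m]; print(m.sum(),Q.mean(0) if len(Q) else 0, Q.min(0) if len(Q) else 0,Q.max(0) if len(Q) else 0)
E
```

```text
tgtstage [0.428 0.359 0.02 ] [0.426 0.355 0.024]
gripstage [0.516 0.225 0.018] [0.511 0.219 0.025]
loupe [0.446 0.276 0.092] [0.447 0.277 0.09 ]
pivot [0.535 0.33  0.09 ] [0.538 0.335 0.085]
handle [0.538 0.371 0.124] [0.544 0.38  0.116]
193 [0.64909809 0.07563009 0.11816923] [0.64435312 0.0576436  0.10815508] [0.65990998 0.10240085 0.12797436]
handle [0.551 0.402 0.124] [0.553 0.389 0.117]
tgtstage [0.426 0.362 0.018] [0.426 0.374 0.026]
loupe [0.442 0.285 0.092] [0.442 0.283 0.091]
62 [0.65166803 0.09362169 0.11783409] [0.64662518 0.07030863 0.10810266] [0.6595017  0.10277667 0.12752132]
```

View pics/wrist0.png

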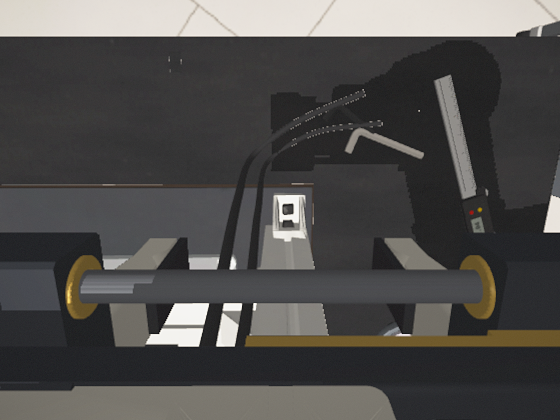

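The wrist view shows only the gripper and the stand surroundings. I'll back out away from the post and look from above the magnifier.

Run:
```python
from rig import robot
from h import *
R=np.array(robot.read_tcp_rot()); print(R.round(3))
p=np.array(robot.read_position())
robot.servo_line([0.56,-0.04,0.21],speed=.2)
robot.servo_line([0.45,0.0,0.36],speed=.25)
robot.goto([0.47,0.31,0.36],R); print(robot.read_t(),robot.read_qpos())
C=cam(robot,"wrist"); im,d=robot.grab_frame("wrist")
np.savez("pics/w1.npz",im=im,d=d,T=C[3]); cv2.imwrite("pics/w1.png",im[:,:,::-1])
print(C[3].round(3))
```

```text
[[-0.    -1.    -0.001]
 [-1.     0.    -0.   ]
 [ 0.     0.001 -1.   ]]
3.0 [ 5.32225835e+01  6.40609430e+00  2.17457025e+00 -1.46221450e-02
 -8.58189205e+01 -5.32636928e+01]
[[-1.     0.001  0.     0.47 ]
 [ 0.001  0.965  0.263  0.238]
 [ 0.     0.263 -0.965  0.542]
 [ 0.     0.     0.     1.   ]]
```

View pics/w1.png

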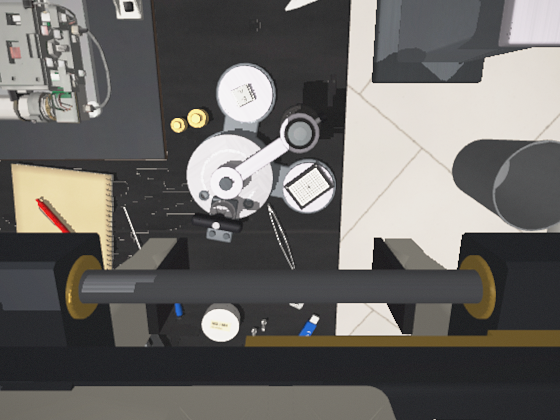

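This view is clear: pivot cap (227,182), loupe (300,132), T-handle bar (217,225), target stage (309,187), grip stage (245,93). The weights are at (178,125) and (197,118), and the tweezers at about (280,240).

Run:
```python
from rig import robot
from h import *
z=np.load("pics/w1.npz"); C=cam(robot,"wrist"); im=z['im']; g=cv2.cvtColor(im,cv2.COLOR_RGB2GRAY); P=cloud(C,z['d'])
cs=cv2.HoughCircles(cv2.resize(g,None,fx=2,fy=2)[120:480,320:720],cv2.HOUGH_GRADIENT,1.2,30,param1=120,param2=30,minRadius=20,maxRadius=100)
for x,y,r in (cs[0]/2): print("circ",(x+160).round(1),(y+60).round(1),r.round(1))
# stage by height band 14..22mm
for nm,a,b,win in [("gripstage",.014,.021,(60,125,205,285)),("tgt+stage",.014,.03,(150,222,275,345))]:
    r0,r1,c0,c1=win; m=np.zeros(g.shape,np.uint8); s=P[r0:r1,c0:c1,2]; m[r0:r1,c0:c1]=((s>a)&(s<b))
    m=cv2.morphologyEx(m,cv2.MORPH_OPEN,np.ones((9,9))); c=max(cv2.findContours(m,0,1)[0],key=cv2.contourArea)
    (u,v),r=cv2.minEnclosingCircle(c); e=cv2.fitEllipse(c); print(nm,u,v,r,e,ray(C,*e[0],.018).round(4))
# target plate: dark contour
S=P[...,2]; zz=lambda a,b,x0,x1,y0,y1:(S>a)&(S<b)&(P[...,0]>x0)&(P[...,0]<x1)&(P[...,1]>y0)&(P[...,1]<y1)
m=zz(.0235,.032,.38,.48,.3,.42).astype(np.uint8); m=cv2.morphologyEx(m,cv2.MORPH_OPEN,np.ones((3,3))); c=max(cv2.findContours(m,0,1)[0],key=cv2.contourArea)
q=cv2.minAreaRect(c);print("target",q,ray(C,*q[0],.027).round(4))
m=zz(.116,.135,.48,.64,.3,.45).astype(np.uint8); c=max(cv2.findContours(m,0,1)[0],key=cv2.contourArea)
q=cv2.minAreaRect(c);print("handle",q,[ray(C,*k,.124).round(4) for k in cv2.boxPoints(q)],ray(C,*q[0],.124).round(4),np.nanmean(P[m>0],0))
m=zz(.086,.1,.40,.49,.22,.32).astype(np.uint8); c=max(cv2.findContours(m,0,1)[0],key=cv2.contourArea)
q=cv2.minAreaRect(c);print("loupe",q,ray(C,*q[0],.092).round(4),np.nanmean(P[m>0],0))
print("pivot",P[182,227],ray(C,227,182,P[182,227,2]))
```

```text
circ 227.5 174.9 41.1
circ 245.5 93.3 27.8
circ 299.5 132.9 19.7
circ 306.7 185.7 26.9
circ 313.9 207.3 44.9
circ 281.5 148.5 35.1
circ 230.5 86.1 43.7
circ 246.7 110.7 40.4
circ 223.9 192.3 25.1
circ 252.7 173.1 26.6
circ 279.7 164.7 23.3
circ 231.7 156.3 26.4
circ 291.7 182.1 28.5
circ 267.7 208.5 31.7
circ 179.5 236.7 46.4
circ 255.7 231.9 25.2
circ 298.3 206.1 29.8
circ 269.5 137.1 21.8
circ 219.1 215.7 17.2
circ 230.5 132.3 31.8
circ 296.5 167.7 22.6
circ 319.3 176.1 14.4
circ 229.9 104.1 27.0
circ 298.3 149.7 24.5
circ 249.1 154.5 18.4
circ 258.7 101.7 15.5
circ 195.1 120.9 12.0
circ 238.9 191.7 19.9
circ 179.5 171.3 19.4
circ 321.7 191.1 12.8
gripstage 245.6525421142578 92.95762634277344 28.022859573364258 ((246.0949249267578, 92.88460540771484), (50.48574447631836, 54.15420150756836), 156.5791015625) [0.5178 0.2258 0.018 ]
tgt+stage 308.2720642089844 186.5841827392578 25.149364471435547 ((307.7484436035156, 187.5145721435547), (45.441959381103516, 50.230491638183594), 104.01239776611328) [0.4288 0.3622 0.018 ]
target ((308.69940185546875, 185.95376586914062), (30.10578727722168, 40.64281463623047), 53.74616622924805) [0.4281 0.3577 0.027 ]
handle ((216.5399932861328, 222.77999877929688), (51.60844802856445, 11.538110733032227), 10.304845809936523) [array([0.5813, 0.3829, 0.124 ]), array([0.5777, 0.3682, 0.124 ]), array([0.516 , 0.3802, 0.124 ]), array([0.519 , 0.3951, 0.124 ])] [0.5486 0.3816 0.124 ] [0.54895447 0.38223964 0.12248709]
loupe ((299.70001220703125, 132.90000915527344), (30.35786247253418, 30.990318298339844), 18.434947967529297) [0.4459 0.2752 0.092 ] [0.44555071 0.27517836 0.08984909]
pivot [0.53893826 0.33786563 0.08925702] [0.53893826 0.33786563 0.08925702]
```

```bash
cat >> h.py <<'E'
def rot(deg):
    a=np.radians(deg); c,s=np.cos(a),np.sin(a); return np.array([[-s,c,0],[c,s,0],[0,0,-1.]])
T_,G_=np.array([.4285,.3610]),np.array([.5183,.2256])
by=(T_-G_)/np.linalg.norm(T_-G_); bx=np.array([by[1],-by[0]]); YAW=np.degrees(np.arctan2(bx[1],bx[0]))
PIV=((T_+G_)/2+.0813*bx + np.array([.4459,.2752])+.115*bx)/2
PL=(PIV+.0318*(bx+by)+np.array([.5490,.3819]))/2
def barpose(q,r=.075):  # swing angle rad -> xy, bar direction deg
    a=np.radians(YAW+180)+q; return PIV+r*np.array([np.cos(a),np.sin(a)]), np.degrees(a)
E
python3 - <<'E'
from rig import robot
from h import *
print(YAW,PIV,PL)
for k in (0,180):
  for tw in (0,72,-72):
    f=YAW+45+tw+k; print("h",f,[None if (q:=robot.ik([*PL,z],rot(f))) is None else np.round(q,0) for z in(.1,.2)])
  for q in (0,-.785):
    p,a=barpose(q); print("bar",q,p,a,[None if (j:=robot.ik([*p,z],rot(a+90+k))) is None else np.round(j,0) for z in (.06,.2)])
E
```

```text
33.55313693772089 [0.54144562 0.3384985 ] [0.54968536 0.38223798]
h 78.5531369377209 [array([  51.,   24.,   -8.,    0.,  -58., -153.]), array([  51.,   20.,   -0.,    0.,  -70., -153.])]
h 150.5531369377209 [array([ 51.,  24.,  -8.,   0., -58., -81.]), array([ 51.,  20.,  -0.,   0., -70., -81.])]
h 6.553136937720893 [array([ 51.,  24.,  -8.,   0., -58., 135.]), array([ 51.,  20.,  -0.,   0., -70., 135.])]
bar 0 [0.4789426  0.29704524] 213.55313693772092 [array([ 52.,  18., -24.,   0., -48.,  72.]), array([ 52.,  10., -14.,   0., -66.,  72.])]
bar -0.785 [0.46793151 0.35335366] 168.57595001995128 [array([ 56.,  20., -21.,   0., -49.,  22.]), array([ 56.,  12., -11.,   0., -67.,  22.])]
h 258.55313693772086 [array([ 51.,  24.,  -8.,   0., -58.,  27.]), array([ 51.,  20.,  -0.,   0., -70.,  27.])]
h 330.55313693772086 [array([ 51.,  24.,  -8.,   0., -58.,  99.]), array([ 51.,  20.,  -0.,   0., -70.,  99.])]
h 186.5531369377209 [array([ 51.,  24.,  -8.,   0., -58., -45.]), array([ 51.,  20.,  -0.,   0., -70., -45.])]
bar 0 [0.4789426  0.29704524] 213.55313693772092 [array([  52.,   18.,  -24.,    0.,  -48., -108.]), array([  52.,   10.,  -14.,    0.,  -66., -108.])]
bar -0.785 [0.46793151 0.35335366] 168.57595001995128 [array([  56.,   20.,  -21.,    0.,  -49., -158.]), array([  56.,   12.,  -11.,    0.,  -67., -158.])]
```

Run:
```python
from rig import robot
from h import *
F=lambda:(np.round(robot.read_force(),1),round(robot.read_t(),2))
f=YAW+45+180
robot.goto([*PL,.2],rot(f)); robot.move_gripper(.5)
robot.servo_line([*PL,.101],speed=.12); print(F())
robot.move_gripper(0); robot.dwell(.2); print(F(),robot.read_grip_width()*88,robot.read_finger_force())
robot.servo_line([*PL,.1205],speed=.04); print(F(),robot.read_position(),robot.read_grip_width()*88)
for k in range(1,7): robot.servo_line([*PL,.1205],ori=rot(f+12*k),speed=.05) if False else robot.goto([*PL,.1205],rot(f+12*k))
print(F(),np.round(robot.read_ft_torque(),2),robot.read_grip_width()*88)
robot.servo_line([*PL,.1160],speed=.04); print(F())
im,d=robot.grab_frame("side"); cv2.imwrite("pics/s2.png",cv2.resize(im[150:310,200:400,::-1],None,fx=3,fy=3))
```

```text
(array([-0. , -0.1,  0.2]), 6.19)
(array([ 0.8,  1.3, -0.1]), 7.27) 0.9482492082685533 0.0
(array([-0.3, -0.7,  0.1]), 7.91) [0.5496416  0.38222463 0.12060014] 0.6897198927131402
(array([-0.5, -0.5, -0.4]), 9.81) [-0.14 -0.02 -0.  ] 0.24680931868158437
(array([-0.5,  0.3, -0.4]), 10.07)
```

View pics/s2.png

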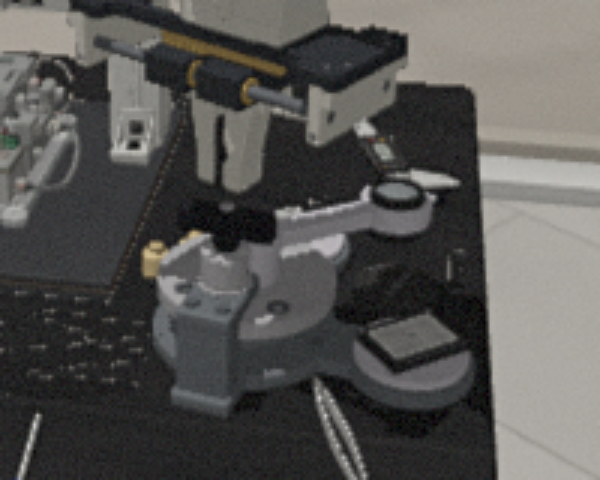

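The crop shows the gripper shut empty: the finger tips are at crop (228,190), just above or behind the handle at (228,215). I'll check where they are relative to the handle by projection and depth.

Run:
```python
from rig import robot
from h import *
print(robot.read_position(),robot.read_qpos(),robot.read_tcp_rot().round(3))
for n in ["side","scene"]:
    C=cam(robot,n); im,d=robot.grab_frame(n); P=cloud(C,d); V=np.linalg.inv(C[3])
    pr=lambda p:(lambda c:(C[0]*c[:2]/c[2]+[C[1],C[2]]))( (V@[*p,1])[:3])
    print(n,"tcp px",pr(robot.read_position()),"handle px",pr([*PL,.114]))
    u,v=pr([*PL,.114]).astype(int)
    for dv in range(-30,14,3): print(v+dv,P[v+dv,u].round(3),im[v+dv,u], end=' | ')
    print()
    r=im[v-60:v+60,u-70:u+70,::-1]; cv2.imwrite(f"pics/{n}3.png",cv2.resize(r,None,fx=4,fy=4,interpolation=cv2.INTER_CUBIC))
cv2.imwrite("pics/both3.png",np.hstack([cv2.resize(cv2.imread(f"pics/{n}3.png"),(400,343)) for n in ("side","scene")]))
```

```text
[0.54957821 0.38210292 0.11572169] [ 5.14604141e+01  2.35359865e+01 -6.51945002e+00 -5.41737470e-04
 -5.99741622e+01  9.89762328e+01] [[ 0.493  0.87  -0.   ]
 [ 0.87  -0.493 -0.   ]
 [-0.001 -0.    -1.   ]]
side tcp px [275.31597219 221.73326601] handle px [275.28836882 222.62861553]
192 [0.55  0.394 0.182] [120 117 113] | 195 [0.55  0.393 0.176] [141 138 132] | 198 [0.55  0.395 0.171] [119 114 110] | 201 [0.55  0.39  0.163] [61 57 55] | 204 [0.55  0.394 0.158] [111 108 103] | 207 [0.549 0.394 0.153] [122 118 112] | 210 [0.549 0.395 0.147] [122 122 114] | 213 [ 0.585  0.131 -0.   ] [45 47 41] | 216 [0.582 0.151 0.002] [44 43 42] | 219 [0.55  0.388 0.125] [98 99 99] | 222 [0.549 0.392 0.121] [17 20 21] | 225 [0.549 0.391 0.114] [14 17 19] | 228 [0.549 0.392 0.108] [23 12 20] | 231 [0.548 0.392 0.102] [ 7 12 16] | 234 [0.549 0.387 0.092] [73 74 74] | 
scene tcp px [269.87162616 185.45530821] handle px [269.88620186 186.22210252]
156 [0.553 0.389 0.184] [50 49 48] | 159 [0.546 0.378 0.185] [47 46 43] | 162 [0.544 0.374 0.181] [47 45 46] | 165 [0.544 0.374 0.174] [45 46 48] | 168 [0.546 0.377 0.164] [45 44 43] | 171 [0.547 0.38  0.154] [50 50 47] | 174 [0.548 0.381 0.147] [49 54 57] | 177 [0.643 0.539 0.006] [46 44 50] | 180 [0.553 0.391 0.123] [81 82 85] | 183 [0.549 0.384 0.122] [87 87 85] | 186 [0.547 0.381 0.116] [38 36 35] | 189 [0.546 0.381 0.109] [36 32 34] | 192 [0.545 0.378 0.103] [36 38 35] | 195 [0.547 0.382 0.093] [95 95 97] | 198 [0.541 0.374 0.092] [118 117 119] |
```

View pics/both3.png

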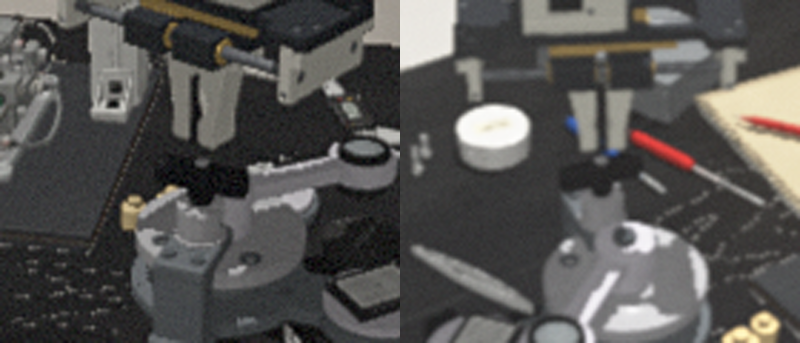

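In both views the finger tips end at z≈0.145 although the TCP reads 0.116, so the fingers end about 29 mm short of the reported TCP. I'll check this against the first pictures, with the fingers open, before correcting for it.

Run:
```python
from rig import robot
from h import *
for n in ["side","scene"]:
    C=cam(robot,n); d=np.load(f"pics/{n}0.npz")['d']; P=cloud(C,d)
    m=(abs(P[...,0]-.675)<.075)&(abs(P[...,1])<.03)&(P[...,2]>.17)&(P[...,2]<.4)
    z=P[m][:,2]; print(n,"open: TCP z .202 tips",m.sum(),np.percentile(z,[0,2,5]) if m.sum() else '')
p=robot.read_position()
robot.servo_line([p[0],p[1],.2],speed=.15); robot.move_gripper(.5)
for n in ["side","scene"]:
    C=cam(robot,n); im,d=robot.grab_frame(n); P=cloud(C,d)
    m=(np.hypot(P[...,0]-PL[0],P[...,1]-PL[1])<.05)&(P[...,2]>.15)&(P[...,2]<.3)
    z=P[m][:,2]; print(n,"half-open: TCP z .2 tips",np.percentile(z,[0,1,3]), robot.read_position())
```

```text
side open: TCP z .202 tips 1110 [0.2270218  0.23123426 0.23656443]
scene open: TCP z .202 tips 4340 [0.17022907 0.19450963 0.22950118]
side half-open: TCP z .2 tips [0.22370101 0.22602979 0.22772282] [0.54971483 0.38224656 0.20006614]
scene half-open: TCP z .2 tips [0.22198849 0.22526114 0.22766474] [0.54971041 0.38223773 0.20004437]
```

Confirmed, open and shut: the real tips are about 25 mm short of the reported TCP. I'll command z 25 mm lower and retry, with grip and force checks.

```bash
echo 'DZ=-.025' >> h.py
python3 - <<'E'
from rig import robot
from h import *
F=lambda:(np.round(robot.read_force(),1),round(robot.read_t(),2))
f=YAW+45+180
robot.goto([*PL,.2],rot(f)); robot.move_gripper(.5)
robot.servo_line([*PL,.12+DZ],speed=.12); print(F())
robot.servo_line([*PL,.101+DZ],speed=.05); print(F())
robot.move_gripper(0); robot.dwell(.2); w=robot.read_grip_width()*88; print(F(),w,robot.read_finger_force())
if w>10:
    robot.servo_line([*PL,.1205+DZ],speed=.03); print(F(),robot.read_position(),robot.read_grip_width()*88)
E
```

```text
(array([-0.6, -0.2,  0.7]), 14.32)
(array([ 0.3,  0.5, -0.1]), 14.85)
(array([-0.2,  4.8, -2.3]), 15.63) 16.489720553690624 29.999596159905195
(array([ 3. ,  6.4, -8.2]), 16.43) [0.54989347 0.38391358 0.09461006] 16.673854054457795
```

Gripped this time (pad force 30 N, width 16.5 mm, spring load −8 N). Now I'll twist, seat it in the notch, release, and check.

Run:
```python
from rig import robot
from h import *
F=lambda:(np.round(robot.read_force(),1),np.round(robot.read_ft_torque(),2),round(robot.read_t(),2))
f=YAW+45+180; p=np.array(robot.read_position()); p[2]=.0960
for k in range(1,5): robot.goto(p,rot(f+18*k)); print(F())
robot.servo_line([p[0],p[1],.0905],speed=.03); print(F(),robot.read_grip_width()*88)
robot.move_gripper(.5); robot.dwell(.2); print(F())
robot.servo_line([p[0],p[1],.2],speed=.2)
robot.goto([0.47,0.31,0.36],rot(180))
C=cam(robot,"wrist"); im,d=robot.grab_frame("wrist"); np.savez("pics/w4.npz",im=im,d=d); P=cloud(C,d); S=P[...,2]
m=((S>.118)&(S<.16)&(P[...,0]>.48)&(P[...,0]<.64)&(P[...,1]>.3)&(P[...,1]<.45)).astype(np.uint8)
c=max(cv2.findContours(m,0,1)[0],key=cv2.contourArea); q=cv2.minAreaRect(c)
h=np.nanmedian(S[m>0]); B=[ray(C,*k,h) for k in cv2.boxPoints(q)]
e=max([B[1]-B[0],B[2]-B[1]],key=np.linalg.norm); print("handle z",h,"centre",ray(C,*q[0],h),"len",np.linalg.norm(e),"dir",np.degrees(np.arctan2(e[1],e[0]))%180,"expect",(YAW-45+72)%180, robot.read_t())
```

```text
(array([ 2.4,  3.8, -8.7]), array([ 1.22, -1.25,  0.05]), 16.83)
(array([ 3.2,  4.1, -9. ]), array([ 1.36, -1.18, -0.01]), 17.23)
(array([ 2.5,  3.9, -8.3]), array([ 1.41, -1.13, -0.03]), 17.63)
(array([ 2.8,  5.2, -9.5]), array([ 1.46, -1.14,  0.06]), 18.03)
(array([ 0.3,  4. , -0.9]), array([ 1.36, -0.01, -0.02]), 18.37) 16.620614492564492
(array([-0.1, -0.4,  0.6]), array([-0.19, -0.01, -0.  ]), 19.26)
handle z 0.13749111072201348 centre [0.54473785 0.37514257 0.13749111] len 0.0527779455644976 dir 66.10929657503914 expect 60.55313693772089 22.275
```

The plunger is parked: the handle top reads 15 mm up, at about +72°. Next I'll swing the bar.

Run:
```python
from rig import robot
from h import *
F=lambda:(np.round(robot.read_force(),1),np.round(robot.read_ft_torque(),2),round(robot.read_t(),2))
p,a=barpose(0); robot.goto([*p,.16],rot(a+90)); robot.servo_line([*p,.059+DZ],speed=.12); print(F())
robot.move_gripper(0); w=robot.read_grip_width()*88; print(F(),w,robot.read_finger_force())
if w>15:
    for q in np.linspace(0,-.785,9)[1:]:
        p,a=barpose(q); robot.goto([*p,.059+DZ],rot(a+90))
        f=F(); print(f)
        if np.linalg.norm(f[0])>30: break
    robot.dwell(.3); print(robot.read_position(),p,robot.read_grip_width()*88)
```

```text
(array([0.5, 0. , 0.5]), array([-0.15, -0.04, -0.01]), 25.37)
(array([-3.1,  0.9,  3.5]), array([0.27, 1.02, 0.22]), 25.89) 20.0060707199556 29.973289668560028
(array([-4.1,  0.9,  4.9]), array([0.31, 1.42, 0.14]), 26.14)
(array([-5.5,  2. ,  4.9]), array([0.42, 1.94, 0.16]), 26.39)
(array([-6.4,  2. ,  7. ]), array([0.51, 2.31, 0.25]), 26.64)
(array([-8.2,  1.5,  7. ]), array([0.7 , 2.71, 0.21]), 26.89)
(array([-9.1,  2.6,  7.2]), array([0.86, 3.22, 0.23]), 27.14)
(array([-9.5,  3.2,  8.2]), array([1.07, 3.52, 0.16]), 27.39)
(array([-11. ,   3.7,   7.9]), array([1.29, 3.9 , 0.17]), 27.64)
(array([-12.2,   5.9,   7.7]), array([1.57, 4.18, 0.13]), 27.89)
[0.46669583 0.35440128 0.03432717] [0.46793151 0.35335366] 19.724343998340245
```

Run:
```python
from rig import robot
from h import *
robot.move_gripper(.5); p=robot.read_position(); robot.servo_line([p[0],p[1],.16],speed=.2)
robot.goto([0.47,0.31,0.36],rot(180))
C=cam(robot,"wrist"); im,d=robot.grab_frame("wrist"); cv2.imwrite("pics/w5.png",im[60:270,140:380,::-1].repeat(2,0).repeat(2,1)); P=cloud(C,d); S=P[...,2]
m=((S>.086)&(S<.1)&(P[...,0]>.39)&(P[...,0]<.47)&(P[...,1]>.31)&(P[...,1]<.42)).astype(np.uint8)
c=max(cv2.findContours(m,0,1)[0],key=cv2.contourArea); q=cv2.minAreaRect(c); L=ray(C,*q[0],.092); print(q,L)
v=L[:2]-PIV; ang=np.degrees(np.arctan2(v[1],v[0]))%360; print("r",np.linalg.norm(v),"swing",np.radians(ang-YAW-180),robot.read_t())
```

```text
((311.5, 198.0), (28.0, 29.0), 90.0) [0.42848941 0.3588949  0.092     ]
r 0.1147829229046014 swing -0.7642568854988151 30.875
```

View pics/w5.png

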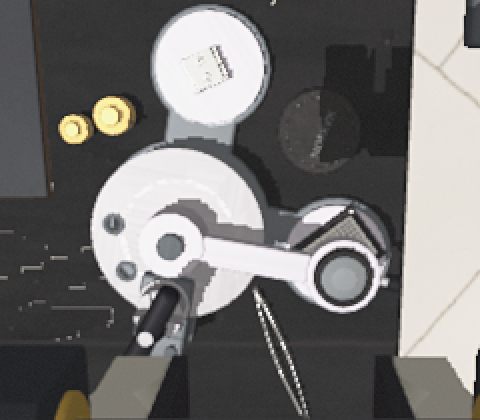

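The picture shows the loupe over the target at crop (345,275), with the handle parked diagonally at (155,320) and nothing else disturbed. The swing measures −0.764, within the pin's capture range. Next I'll regrip, twist back and let the pin down.

Run:
```python
from rig import robot
from h import *
F=lambda:(np.round(robot.read_force(),1),np.round(robot.read_ft_torque(),2),round(robot.read_t(),2))
f=YAW+45+180; x,y=.5499,.3835
robot.goto([x,y,.2],rot(f+72)); robot.servo_line([x,y,.0905],speed=.12); print(F())
robot.move_gripper(0); print(F(),robot.read_grip_width()*88)
robot.servo_line([x,y,.0945],speed=.03); print(F())
for k in (54,36,18,0): robot.goto([x,y,.0945],rot(f+k)); print(F())
robot.servo_line([x,y,.078],speed=.05); print(F(),robot.read_position())
robot.move_gripper(.5); robot.dwell(.3); print(F())
robot.servo_line([x,y,.2],speed=.2)
robot.goto([0.47,0.31,0.36],rot(180))
C=cam(robot,"wrist"); im,d=robot.grab_frame("wrist"); cv2.imwrite("pics/w6.png",im[60:270,140:380,::-1].repeat(2,0).repeat(2,1)); P=cloud(C,d); S=P[...,2]
m=((S>.086)&(S<.1)&(P[...,0]>.39)&(P[...,0]<.47)&(P[...,1]>.31)&(P[...,1]<.42)).astype(np.uint8)
c=max(cv2.findContours(m,0,1)[0],key=cv2.contourArea); q=cv2.minAreaRect(c); L=ray(C,*q[0],.092); v=L[:2]-PIV
print("loupe",L,"swing",np.arctan2(v[1],v[0])%(2*np.pi)-np.radians(YAW+180))
m=((S>.108)&(S<.16)&(P[...,0]>.48)&(P[...,0]<.64)&(P[...,1]>.3)&(P[...,1]<.45)).astype(np.uint8)
c=max(cv2.findContours(m,0,1)[0],key=cv2.contourArea); q=cv2.minAreaRect(c); print("handle",q,"z",np.nanmedian(S[m>0]),"before: 51x11 rect, 10.3deg, z .1225",robot.read_t())
```

```text
(array([ 0. ,  0.5, -0.2]), array([-0.18,  0.  ,  0.07]), 34.21)
(array([-2.2,  1.3,  1.6]), array([0.25, 0.67, 0.01]), 34.79) 16.626169841995107
(array([ 0.8,  3.9, -8.7]), array([ 1.27, -0.47, -0.01]), 35.08)
(array([-0.1,  4.4, -8.9]), array([ 1.6 ,  0.07, -0.02]), 35.48)
(array([-0.5,  5.4, -9. ]), array([1.86, 0.4 , 0.02]), 35.88)
(array([-1.2,  6.3, -8.8]), array([2.03, 0.38, 0.03]), 36.27)
(array([-0.9,  6.5, -9.2]), array([2.23, 0.37, 0.01]), 36.67)
(array([-2.6,  5.2, -5.3]), array([ 2.02,  0.93, -0.03]), 37.16) [0.54968981 0.38420256 0.07808295]
(array([ 0.3,  0.3, -0.4]), array([-0.11,  0.05,  0.01]), 38.15)
loupe [0.42807218 0.35907364 0.092     ] swing -0.7651399457802626
handle ((215.96685791015625, 221.67906188964844), (52.04111099243164, 13.219680786132812), 10.491477012634277) z 0.12230480307277863 before: 51x11 rect, 10.3deg, z .1225 40.225
```

View pics/w6.png

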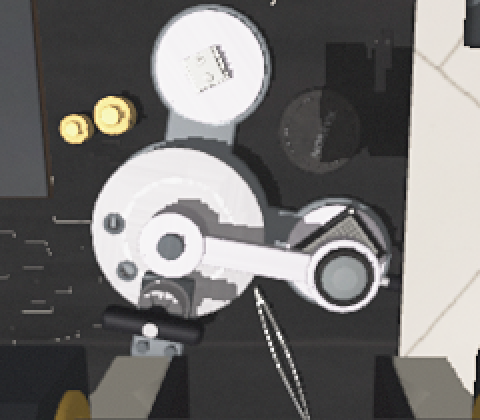

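The handle is straight again at crop (152,325), and its height (0.1223) and angle (10.5°) match the home state. The loupe is over the target, and the bystanders are where they were. Handing in.

```bash
python3 -c "
from rig import robot
print(robot.job_done())"
```

```text
the job is handed in; nothing more can be done
None
```

I handed the job in at about 40 s of the 64 s, with the magnifier over the calibration target and the pin locked home; the last picture shows the handle straight and at home height, the loupe over the target and nothing else moved, but no verdict was returned.

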